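Start a magnifier head on its quick thread by feel

TASK

Take the black magnifier head from its wooden rest, lower it upright into the steel mount of the green inspection stand, and find the start of the thread: turn it backward (counter-clockwise seen from above) until it drops a step all round, then forward (clockwise) until its shoulder is flush down on the mount's rim, and let go. Use a light hand throughout, never jamming or pressing the thread hard, and leave the other things on the bench alone.

Things in the scene. Friction and masses are not known exactly. Their poses are not given: they have to be found in the camera images.
- magnifier: Loose magnifier head, about 160 g, upright in its rest; glass on top. Origin on its axis in the plane of its shoulder, z up. Above the origin a ribbed black grip ring, 58 mm diameter, 30 mm tall: grip it there in any direction, fingertips 4 mm or more above the shoulder. Below, an aluminium barrel 34 mm wide to z -28 mm, then a cone to 24 mm wide at z -34 mm.
- lugs (a point): On the head's axis, 14 mm below its origin: level of the undersides of three brass lugs, 120 degrees apart, the first along the head's x axis. They reach out to radius 27.5 mm, are 4.5 mm wide and 4 mm thick. A grip of about 20 N on the ring holds the head against 3 to 5 N of feeling pressure; a harder grip only jams harder.
- rest: The head's wooden rest, fixed: plate 85 x 85 x 6 mm and a collar of 60 mm diameter, its top at 28 mm, bore 37.6 mm. Origin at the centre of the underside. The lugs stand on the collar, so the head's shoulder starts 42 mm above the table.
- mount: Inspection stand, fixed: green base plate 130 x 130 x 14 mm, four pillars, round steel mount of 73 mm outside diameter. Origin at the centre of the underside, z up on the mount's axis; rim at 76 mm. Bore 57 mm with a three-start thread inside; the angle where the threads start differs each time and this pose does not tell it. Head and mount must never press on each other with over 40 N.
- rim (a point): Centre of the mount's rim, 76 mm above the table, axes as the stand. The head is home when its origin is here, its shoulder on the rim; it stays when released.
- guide (a point): On the mount's axis 61 mm above the table: mouth of a 36 mm guide bore that centres the head's barrel. The cone enters it when the head's shoulder is 95 mm above the table.
- ridges (a point): On the mount's axis 74 mm up: highest level of the ridge tops. A head set down on them has its shoulder 84 to 88 mm above the table. Backward turning climbs 1 mm per 0.3 rad, until it drops 9 mm into the mouths; a step of only 3 to 4 mm is the lugs leaving the stop posts for the ridges: go on. At most 2.1 rad is needed. Forward turning up here jams on the stop posts.
- mouths (a point): On the mount's axis 65 mm up: floor of the three mouths; lugs there put the shoulder at 79 mm. It may happen at set-down. Lugs have 0.26 rad of play: feel for the drop each 0.15 rad or less. Turning further backward jams. Forward, they go under the ridges with 1.5 mm play, down 1 mm per 0.3 rad: follow it down or press lightly. Home after 0.9 to 1.2 rad; hard stop only at 1.5 to 1.8 rad.
- cap: Bystander: low black dust cap, 54 mm diameter, 18 mm high; origin under its centre.
- gauge: Bystander: brass ring gauge, 48 mm diameter, 12 mm high; origin under its centre.
- die: Bystander: dark steel die, 44 mm diameter, 34 mm high; origin under its centre.
- blanks: Bystander: stack of copper blanks, 24 mm diameter, 25 mm high; origin under its centre.
- oiler: Bystander: clear oil bottle with red cap, 48 mm diameter, 120 mm high; origin under its centre.
- brush: Bystander: bench brush lying flat along its x axis.
- driver: Bystander: screwdriver lying flat along its x axis.
There are look-alikes about, which are no part of the job. Of the things that look like the magnifier, the middle-sized one is meant.

How it is judged:
By the outcome, as a careful person would: the job done as asked, in the order asked, and still so for the second after the job is handed in, with the robot touching nothing.
It also fails if it takes over 61 s, if anything falls off the work surface, if the arm or the gripper's body presses on something with over 40 N, if the wrist force passes 120 N, or if a joint passes its speed limit or range.

ROBOT

A 6-joint arm with a two-finger parallel gripper is mounted at the origin on the work surface. World frame = base frame: x ahead of the robot, y to its left, z up, the work surface at z = 0. Lengths are in m, angles in rad, forces in N, time in s.
With the tool pointing down it reaches from about 0.3 to 0.75 m from the base axis. Payload 8.5 kg.
Tool frame: the origin (TCP) lies at the very end of the fingers, on their centre line; the grasp point (between the pads) lies 19 mm behind it; z points along the fingers, y is the line along which they close (so a half turn about z gives the same grasp; the last joint's range is limited). The gripper opens to 88 mm and grips with 3 to 60 N. Pads are 18 mm wide; open, the fingers measure 123 mm over their backs; the gripper's body (75 mm by 187 mm) begins 45 mm behind the grasp point.
Start: joints at [0.965, 0.381, 1.297, -0, 1.464, -0.215], TCP at [0.21, 0.509, 0.216] pointing down, gripper open.
Joint ranges: [-3.11, 3.11], [-0.89, 2.33], [0.22, 2.48], [-1.42, 4.56], [0.17, 2.85], [-2.88, 2.88]. Speed limits (rad/s): [2.39, 2.39, 3.14, 3.14, 3.14, 3.14].

INTERFACE

Orientations are given as a unit quaternion [x, y, z, w].
In Python, from rig import * gives the robot as it stands.
- The arm moves only by the shell command python3 -m handwheel 'ROWS'. ROWS is a JSON object of lists of equal length, an entry for each row: "dr": the turn, a rotation vector about the tool's x, y, z in degrees, a list of three; "dp": the shift along the tool's x, y, z in cm, a list of three; "fingers": the finger opening in cm, from 0 to 8.81. A call has exactly 5 rows; each row shifts and turns the commanded pose from where the row before left it, along the tool's axes as they then stand; what a row does not reach is not made up. A row lasts 1/12 s, in which the tool goes at most 41.7 mm and 7.16 degrees, less where a joint would pass 70% of its speed; a pose out of reach is approached as far as the arm can. A call with a gripper value outside its range is refused whole. The fingers move at their own pace and stop on an object; the grip force is fixed at half the most. Time passes only in rows, so rows that do not move let the fingers close, or fill a call up. It gives the time, the measured TCP pose, the force, the opening and the grip force at its end, in the units of the state.
- read_state(): the state, without advancing time (a new reading comes with each control period).
- capture(name): name is "side" or "top"; returns the picture (480x640x3 uint8, red, green, blue); there is no depth.
- camera_model(name): a dict with "fx", "fy", "cx", "cy" (pixels), "cam_to_world" (4x4, takes a point from camera to world coordinates). Camera axes: x right, y down, z forward; pixel columns grow to the right and rows downward; lengths in m; the calibration is good to about 2 mm. A picture is of the moment at which its call begins. camera_model takes no time and is no camera call.
- close_job(): hands the job in; it is judged then, once.
Trained networks look in the newest picture that a camera, given by its name, has taken for a name from the list of things; names that differ only in an ending like _2 or _b are one class to them, and where a whole thing is asked for, a point or a joint stands for the part that bears it (a point fixed in the world has none). Each returns a list of dicts, best first, with "confidence" (0 to 1); they miss things now and then, are a little off and sometimes report something else, mostly with a low value. They report only what shows in the picture. A call takes as long as a camera call. They do not tell look-alikes from the thing itself.
- trace(name, camera): "pixels" (480x640 bool, what is visible of it) and "location" ([column, row] in pixels, amid what is visible of it).
The state is a dict: "t": time; "qpos": joint angles; "joint_vel": joint speeds; "joint_efforts": joint torques, N m; "tcp_pos": TCP position; "tool_rot": TCP orientation; "contact_force": force on the tool from outside, world axes, zero at the start; "ft_torque": the same for the moment, N m; "width": finger opening in m; "gripper_force": force on a finger pad.
Only numpy, scipy, OpenCV 4.12 (cv2) and the standard library are available. Lean on these libraries where they do the work, as an engineer would, in place of code of your own. Each camera call takes 0.05 s, during which the arm holds its last target. There are 200 camera calls.

## Working session

There is one attempt and no reset: what is moved stays moved. The work goes in short steps, Python scripts to look and compute and a shell command to move; the robot and the scene stay as the last step left them, time stands still between calls to the robot, and variables do not carry over. Pictures are saved under pics/ and viewed, at most 10 in all, crops included, and the job is handed in when it is done.

```bash
mkdir -p pics; ls; python3 - <<'E'
from rig import *
import cv2
for n in("side","top"):
    im=capture(n); cv2.imwrite(f"pics/{n}0.png",im[:,:,::-1])
    c=camera_model(n); print(n,c)
    for k in("magnifier","mount","rest"):
        for d in trace(k,n): print(k,d["confidence"],d["location"],d["pixels"].sum())
print(read_state())
E
```

```text
pics
side {'fx': 593.7831117925847, 'fy': 593.7831117925847, 'cx': 326.75418091654484, 'cy': 234.21562561758023, 'cam_to_world': array([[ 0.72278936, -0.50141506,  0.47556122, -0.04077282],
       [-0.69084296, -0.54183555,  0.47869639, -0.57997524],
       [ 0.01765039, -0.67453478, -0.73803204,  1.00887444],
       [ 0.        ,  0.        ,  0.        ,  1.        ]])}
magnifier 0.75 [395.3, 283.3] 782
magnifier 0.72 [340.9, 307.4] 1783
magnifier 0.55 [436.3, 264.4] 378
mount 0.68 [301.5, 220.9] 2656
rest 0.76 [390.7, 305.5] 898
top {'fx': 617.6792965532144, 'fy': 617.6792965532144, 'cx': 318.92400504626846, 'cy': 246.53186045170366, 'cam_to_world': array([[-0.01418719, -0.99392618,  0.10913054,  0.40843602],
       [-0.99985424,  0.01306505, -0.01099079,  0.00617149],
       [ 0.00949824, -0.10927056, -0.99396666,  1.28653982],
       [ 0.        ,  0.        ,  0.        ,  1.        ]])}
magnifier 0.91 [379.9, 290.9] 1436
magnifier 0.78 [397.2, 175.1] 386
magnifier 0.69 [391.1, 227.1] 704
mount 0.8 [245.8, 232.4] 3846
mount 0.16 [123.7, 285.1] 1406
rest 0.87 [379.0, 235.8] 901
rest 0.17 [242.2, 232.1] 3780
{'t': 0.4, 'qpos': array([ 9.64710824e-01,  3.80700686e-01,  1.29751213e+00,  1.35168876e-05,
        1.46358804e+00, -2.15301305e-01]), 'joint_vel': array([ 4.01818921e-05, -9.62767440e-04, -2.26613659e-04, -1.49618671e-03,
        6.94538237e-04,  1.03757777e-03]), 'joint_efforts': array([-1.42709836e-03, -4.37402594e+01, -2.24512124e+01,  7.13106059e-02,
        3.21488420e-02, -4.33270554e-05]), 'tcp_pos': array([0.20947225, 0.50849343, 0.21605644]), 'tool_rot': array([ 1.94151897e-01,  9.80971473e-01, -9.27624826e-05, -4.77229815e-05]), 'contact_force': array([ 0.04909921,  0.73388905, -1.56783727]), 'ft_torque': array([-0.06841234, -0.01133866, -0.04251604]), 'gripper_force': 0.0, 'width': 0.08825681824364352}
```

View pics/side0.png

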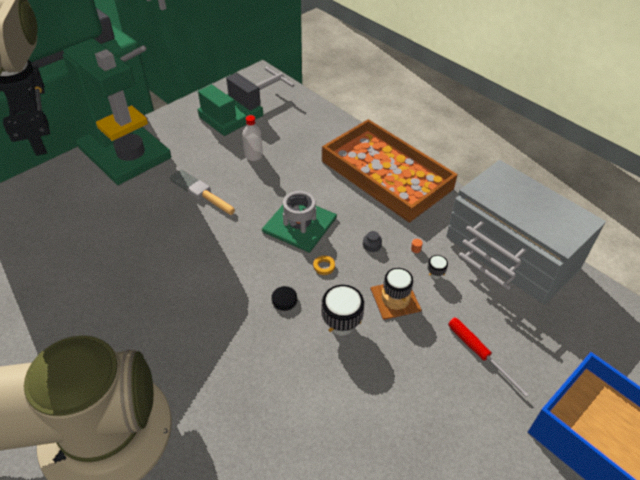

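View pics/top0.png

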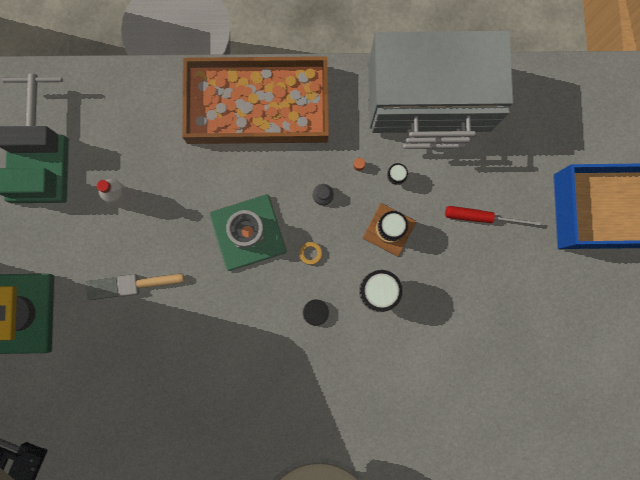

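The three candidates in the top picture are a large one at (382,290), a middle one at (393,227) and a small one at (398,174). The middle one is also the one standing on the wooden rest, so it fits. I'll confirm it in a crop and measure.

```bash
cat > h.py <<'E'
from rig import *
import cv2, numpy as np
def ray(n,u,v):
    c=camera_model(n); M=c["cam_to_world"]
    d=M[:3,:3]@np.array([(u-c["cx"])/c["fx"],(v-c["cy"])/c["fy"],1]); return M[:3,3],d
def atz(n,u,v,z):
    o,d=ray(n,u,v); return o+d*(z-o[2])/d[2]
def proj(n,P):
    c=camera_model(n); M=c["cam_to_world"]; q=(np.atleast_2d(P)-M[:3,3])@M[:3,:3]
    return np.c_[q[:,0]/q[:,2]*c["fx"]+c["cx"],q[:,1]/q[:,2]*c["fy"]+c["cy"]]
def tri(a,b):
    A=[];B=[]
    for n,(u,v) in (("side",a),("top",b)):
        o,d=ray(n,u,v); d/=np.linalg.norm(d); Q=np.eye(3)-np.outer(d,d); A.append(Q);B.append(Q@o)
    return np.linalg.lstsq(np.vstack(A),np.hstack(B),rcond=None)[0]
def glass(im,c,r=16):
    u,v=map(int,c); m=np.zeros(im.shape[:2],np.uint8); s=im[v-r:v+r,u-r:u+r].astype(int)
    m[v-r:v+r,u-r:u+r]=(s.min(2)>185)
    k,l,st,ce=cv2.connectedComponentsWithStats(m); i=1+np.argmax(st[1:,4]); 
    return ce[i],st[i,4]
E
python3 - <<'E'
from h import *
S=cv2.imread("pics/side0.png");T=cv2.imread("pics/top0.png")
a,na=glass(S,(398,276));b,nb=glass(T,(393,227))
print(a,na,b,nb,tri(a,b),atz("side",*a,.072),atz("top",*b,.072))
crops=[cv2.resize(S[170:330,250:450],None,fx=3,fy=3,interpolation=2),cv2.resize(T[150:310,200:420],None,fx=3,fy=3,interpolation=2)]
# overlay rim guess
cv2.imwrite("pics/c1.png",crops[0]);cv2.imwrite("pics/c2.png",crops[1])
print(atz("top",245,229,.076),atz("side",299,202,.076), tri((299,202),(245,229)))
E
```

```text
Traceback (most recent call last):
  File "h.py", line 19, in glass
    k,l,st,ce=cv2.connectedComponentsWithStats(m); i=1+np.argmax(st[1:,4]);
                                                       ~~~~~~~~~^^^^^^^^^^
ValueError: attempt to get argmax of an empty sequence
```

```bash
sed -i 's/>185/>160/' h.py
python3 - <<'E'
from h import *
S=cv2.imread("pics/side0.png");T=cv2.imread("pics/top0.png")
print(S[276,398],T[227,393])
a,na=glass(S,(398,276));b,nb=glass(T,(393,227))
print(a,na,b,nb,tri(a,b),atz("side",*a,.072),atz("top",*b,.072))
crops=[cv2.resize(S[170:330,250:450],None,fx=3,fy=3,interpolation=2),cv2.resize(T[150:310,200:420],None,fx=3,fy=3,interpolation=2)]
cv2.imwrite("pics/c1.png",crops[0]);cv2.imwrite("pics/c2.png",crops[1])
print(atz("top",245,229,.076),atz("side",299,202,.076), tri((299,202),(245,229)))
E
```

```text
[221 232 226] [179 194 185]
[398.66144201 277.98432602] 319 [393.39142091 224.36461126] 373 [ 0.58480457 -0.15650975  0.07336638] [ 0.58665711 -0.15651115  0.072     ] [ 0.58417536 -0.15594984  0.072     ]
[0.57810591 0.1383314  0.076     ] [0.5822166  0.13786532 0.076     ] [0.57913085 0.13697468 0.07850338]
```

View pics/c1.png

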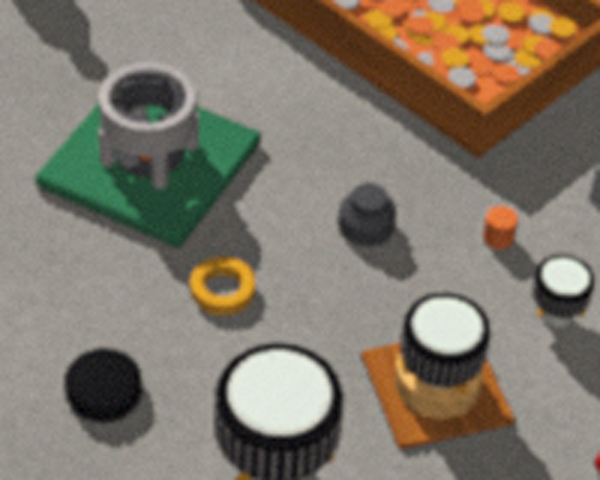

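View pics/c2.png

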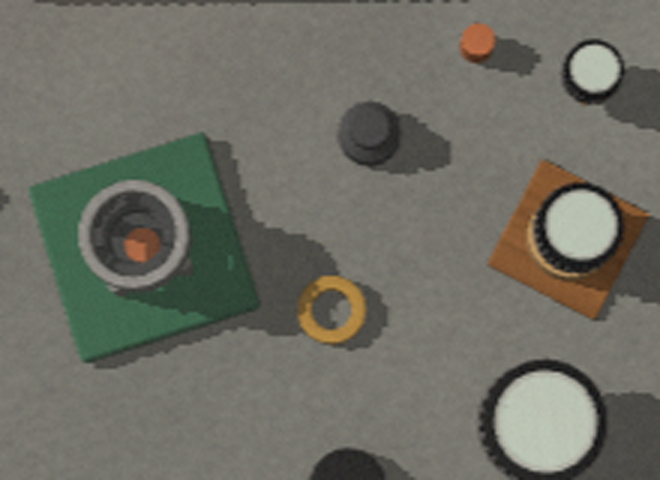

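The crops confirm it: the middle-sized head stands in the wooden rest (side (398,278), top (393,224)). The mount's rim is at about (299,204) in the side picture and (245,228) in the top one.

```bash
cat >> h.py <<'E'
from scipy.spatial.transform import Rotation as Rn
def go(P,yaw_deg=None,s=None):
    s=s or read_state(); R=Rn.from_quat(s["tool_rot"]).as_matrix()
    out=["dp_cm",np.round(R.T@(np.array(P)-s["tcp_pos"])*100,2)]
    psi=np.degrees(np.arctan2(R[1,0],R[0,0])); out+=["psi",round(psi,2),"tilt_deg",np.round(np.degrees(Rn.from_matrix(R@Rn.from_euler('z',psi,degrees=True).as_matrix()@np.diag([1,-1,-1.])).as_rotvec()),2)] if 0 else ["psi",round(psi,2),"toolz",np.round(R[:,2],4)]
    return out
E
python3 - <<'E'
from h import *
def cx(p,a,b,c,d,z,n,o):
    P=[atz(n,x/3+o[0],y/3+o[1],z)[:2] for x,y in(a,b,c,d)]
    A=np.c_[P[2]-P[0],-(P[3]-P[1])]; t=np.linalg.solve(A,P[1]-P[0]); L=[np.linalg.norm(P[i]-P[i-1]) for i in range(4)]
    print(p,n,P[0]+t[0]*(P[2]-P[0]),np.mean(P,0),np.round(L,3))
cx("base",(203,133),(258,304),(87,361),(31,187),.014,"top",(200,150))
cx("base",(150,72),(262,135),(178,235),(38,179),.014,"side",(250,170))
cx("rest",(547,162),(645,212),(598,317),(490,263),.006,"top",(200,150))
T=cv2.imread("pics/top0.png");S=cv2.imread("pics/side0.png")
# glass and rim: fit circle model by comparing
for n,I,c in(("top",T,(245,228)),("side",S,(299,204))):
    capture(n)
    for k,z in(("mount",.076),("magnifier",.072),("rest",.028)):
        for d in trace(k,n)[:3]:
            m=d["pixels"].astype(np.uint8); ct=max(cv2.findContours(m,0,1)[0],key=len)
            print(n,k,d["location"],cv2.boundingRect(ct))
# rim: bright grey annulus, outer r 36.5 inner 28.5; search centre maximising annulus mean minus inner/outer neighbours
th=np.linspace(0,2*np.pi,72,endpoint=False)
for n,I in(("top",T),("side",S)):
    g=cv2.cvtColor(I,cv2.COLOR_BGR2GRAY).astype(np.float32); sat=(I.max(2).astype(float)-I.min(2)).astype(np.float32)
    f=g-1.5*sat; best=[]
    for x in np.arange(.565,.6,.001):
        for y in np.arange(.12,.155,.001):
            sc=0
            for r,w in((.0325,1),(.025,-.5),(.040,-.5)):
                p=proj(n,np.c_[x+r*np.cos(th),y+r*np.sin(th),0*th+.076]).astype(np.float32)
                sc+=w*cv2.remap(f,p[None,:,0].copy(),p[None,:,1].copy(),1).mean()
            best.append((sc,x,y))
    print(n,sorted(best)[-3:])
    best=[]
    for x in np.arange(.57,.6,.001):
        for y in np.arange(-.17,-.14,.001):
            sc=0
            for r,w in((.018,.5),(.0265,-1)):
                p=proj(n,np.c_[x+r*np.cos(th),y+r*np.sin(th),0*th+.072]).astype(np.float32)
                sc+=w*cv2.remap(g,p[None,:,0].copy(),p[None,:,1].copy(),1).mean()
            best.append((sc,x,y))
    print(n,sorted(best)[-3:])
print(go((.585,-.156,.2)))
E
```

```text
base top [0.58040646 0.13785006] [0.5805897  0.13834023] [0.125 0.126 0.124 0.128]
base side [0.59057732 0.12898817] [0.58740601 0.13315881] [0.144 0.113 0.122 0.121]
rest top [ 0.58455576 -0.15838565] [ 0.58309563 -0.1573672 ] [0.082 0.077 0.081 0.084]
top mount [245.5, 232.6] (209, 194, 77, 77)
top mount [312.9, 309.4] (302, 299, 26, 27)
top magnifier [376.5, 288.0] (360, 271, 42, 40)
top magnifier [391.2, 226.5] (377, 211, 30, 30)
top magnifier [396.6, 174.1] (387, 163, 21, 22)
top rest [383.9, 236.2] (364, 204, 51, 52)
side mount [299.0, 221.8] (262, 191, 74, 61)
side magnifier [341.5, 308.9] (321, 284, 43, 52)
side magnifier [439.5, 266.0] (427, 256, 21, 23)
side magnifier [396.5, 284.1] (382, 267, 32, 34)
side rest [393.5, 303.7] (371, 286, 49, 33)Traceback (most recent call last):
  File "<stdin>", line 26, in <module>
  File "h.py", line 9, in proj
    c=camera_model(n); M=c["cam_to_world"]; q=(np.atleast_2d(P)-M[:3,3])@M[:3,:3]
ValueError: time passes only in moves, steps and waits
```

```bash
sed -i '2a import functools; camera_model=functools.lru_cache(camera_model)' h.py
cat > fit.py <<'E'
from h import *
th=np.linspace(0,2*np.pi,72,endpoint=False)
def fit(n,g,x0,y0,z,rw,h=.015):
    best=[]
    for x in np.arange(x0-h,x0+h,.001):
        for y in np.arange(y0-h,y0+h,.001):
            sc=0
            for r,w in rw:
                p=proj(n,np.c_[x+r*np.cos(th),y+r*np.sin(th),0*th+z]).astype(np.float32)
                sc+=w*cv2.remap(g,p[None,:,0].copy(),p[None,:,1].copy(),1).mean()
            best.append((round(float(sc),1),round(x,4),round(y,4)))
    return sorted(best)[-3:]
E
python3 - <<'E'
from fit import *
for n in("top","side"):
    I=cv2.imread(f"pics/{n}0.png")
    g=cv2.cvtColor(I,cv2.COLOR_BGR2GRAY).astype(np.float32); sat=(I.max(2).astype(float)-I.min(2)).astype(np.float32)
    print(n,fit(n,g-1.5*sat,.58,.137,.076,((.0325,1),(.025,-.5),(.040,-.5))))
    print(n,fit(n,g,.585,-.156,.072,((.018,.5),(.0265,-1))))
print(go((.585,-.156,.2)))
E
```

```text
top [(75.6, np.float64(0.58), np.float64(0.14)), (76.3, np.float64(0.581), np.float64(0.141)), (76.7, np.float64(0.58), np.float64(0.141))]
top [(62.9, np.float64(0.583), np.float64(-0.155)), (63.2, np.float64(0.583), np.float64(-0.156)), (63.2, np.float64(0.584), np.float64(-0.156))]
side [(69.3, np.float64(0.582), np.float64(0.14)), (69.3, np.float64(0.584), np.float64(0.14)), (71.2, np.float64(0.583), np.float64(0.14))]
side [(55.1, np.float64(0.586), np.float64(-0.156)), (56.5, np.float64(0.587), np.float64(-0.157)), (59.0, np.float64(0.586), np.float64(-0.157))]
['dp_cm', array([-60.03, -47.13,   1.62]), 'psi', np.float64(157.61), 'toolz', array([ 0., -0., -1.])]
```

```bash
M="python3 -m handwheel"
for i in 1 2 3 4; do python3 -m handwheel '{"dr":[[0,0,0],[0,0,0],[0,0,0],[0,0,0],[0,0,0]],"dp":[[-3,-2.35,0],[-3,-2.35,0],[-3,-2.35,0],[-3,-2.35,0],[-3,-2.35,0]],"fingers":[8.81,8.81,8.81,8.81,8.81]}'; done
for i in 1 2 3 4; do python3 -m handwheel '{"dr":[[0,0,7],[0,0,7],[0,0,7],[0,0,7],[0,0,7]],"dp":[[0,0,0],[0,0,0],[0,0,0],[0,0,0],[0,0,0]],"fingers":[8.81,8.81,8.81,8.81,8.81]}'; done
python3 -c "
from h import *
print(go((.585,-.1565,.13)),read_state()['qpos'])"
```

```text
t: 1.22
tcp_pos: [0.3038, 0.3412, 0.2163]
tool_rot: [0.194, 0.981, 0.0, 0.0]
contact_force: [0.3, 0.6, -0.2]
width: 0.088
gripper_force: 0.0
t: 1.63
tcp_pos: [0.3979, 0.1752, 0.2164]
tool_rot: [0.194, 0.981, 0.0, 0.0]
contact_force: [0.8, 1.0, 1.0]
width: 0.0878
gripper_force: 0.0
t: 2.05
tcp_pos: [0.4919, 0.0092, 0.2163]
tool_rot: [0.194, 0.981, 0.0, 0.0]
contact_force: [0.1, 0.5, -0.7]
width: 0.0881
gripper_force: 0.0
t: 2.47
tcp_pos: [0.5858, -0.1564, 0.2161]
tool_rot: [0.194, 0.981, 0.0, 0.0]
contact_force: [0.5, 0.2, -0.2]
width: 0.0879
gripper_force: 0.0
t: 2.88
tcp_pos: [0.5852, -0.1547, 0.216]
tool_rot: [0.483, 0.876, 0.0, -0.0]
contact_force: [-0.7, 0.2, -0.6]
width: 0.0882
gripper_force: 0.0
t: 3.3
tcp_pos: [0.5852, -0.1546, 0.2161]
tool_rot: [0.724, 0.69, -0.0, -0.0]
contact_force: [-0.2, 0.9, -0.3]
width: 0.0883
gripper_force: 0.0
t: 3.72
tcp_pos: [0.5852, -0.1546, 0.2161]
tool_rot: [0.898, 0.44, -0.0, -0.0]
contact_force: [0.4, -0.2, 0.8]
width: 0.0884
gripper_force: 0.0
t: 4.13
tcp_pos: [0.5852, -0.1546, 0.2161]
tool_rot: [0.989, 0.15, -0.0, -0.0]
contact_force: [1.1, 0.3, 0.2]
width: 0.0881
gripper_force: 0.0
['dp_cm', array([-0.08,  0.17,  8.61]), 'psi', np.float64(17.26), 'toolz', array([-1.e-04,  0.e+00, -1.e+00])] [-4.53622681e-01  4.79391274e-01  1.13411224e+00 -2.29242167e-05
  1.52815115e+00  8.15872678e-01]
```

```bash
python3 -m handwheel '{"dr":[[0,0,0],[0,0,0],[0,0,0],[0,0,0],[0,0,0]],"dp":[[-0.08,0.17,2],[0,0,2],[0,0,2],[0,0,2],[0,0,2]],"fingers":[8.81,8.81,8.81,8.81,8.81]}'
python3 -m handwheel '{"dr":[[0,0,0],[0,0,0],[0,0,0],[0,0,0],[0,0,0]],"dp":[[0,0,2],[0,0,2],[0,0,1.4],[0,0,0.6],[0,0,0.6]],"fingers":[8.81,8.81,8.81,8.81,8.81]}'
python3 - <<'E'
from h import *
for n in("side","top"): cv2.imwrite(f"pics/{n}1.png",capture(n)[:,:,::-1])
S=cv2.imread("pics/side1.png")[200:330,310:470];T=cv2.imread("pics/top1.png")[160:290,310:470]
cv2.imwrite("pics/c3.png",cv2.resize(np.hstack([S,T]),None,fx=2.5,fy=2.5,interpolation=2))
print(go((.585,-.1565,.049)),read_state()["contact_force"])
E
```

```text
t: 4.55
tcp_pos: [0.5849, -0.1564, 0.1153]
tool_rot: [0.988, 0.153, 0.0, 0.0]
contact_force: [-0.2, -0.1, 0.5]
width: 0.0881
gripper_force: 0.0
t: 4.97
tcp_pos: [0.585, -0.1565, 0.0497]
tool_rot: [0.988, 0.153, -0.0, -0.0]
contact_force: [0.3, -0.1, 0.2]
width: 0.0883
gripper_force: 0.0
['dp_cm', array([0.  , 0.01, 0.09]), 'psi', np.float64(17.61), 'toolz', array([-5.e-04,  2.e-04, -1.e+00])] [0.05477435 0.15048532 0.45302585]
```

View pics/c3.png

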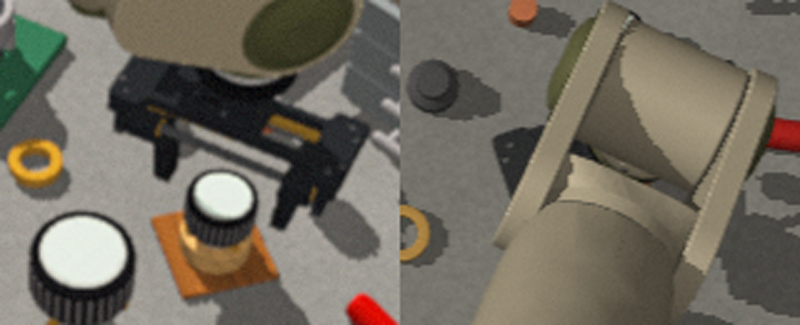

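```bash
python3 - <<'E'
from h import *
s=read_state();R=Rn.from_quat(s["tool_rot"]).as_matrix();p=s["tcp_pos"];print(s["t"],p)
P=[p+R@[x,y,0] for y in(-.052,.052) for x in (-.009,.009)]+[p,(.585,-.1565,.072)]
c=(proj("side",P)-[310,200])*2.5;print(c.round())
im=capture("side");cv2.imwrite("pics/side2.png",im[:,:,::-1]);I=cv2.resize(im[200:330,310:470,::-1],None,fx=4.5,fy=4.5,interpolation=2)
for q in c*4.5/2.5: cv2.circle(I,tuple(int(v) for v in q),3,(0,0,255),-1)
cv2.imwrite("pics/c4.png",I)
E
```

```text
5.0667 [ 0.58494061 -0.15645647  0.04988232]
[[155. 196.]
 [164. 181.]
 [272. 246.]
 [281. 230.]
 [217. 213.]
 [220. 196.]]
```

View pics/c4.png

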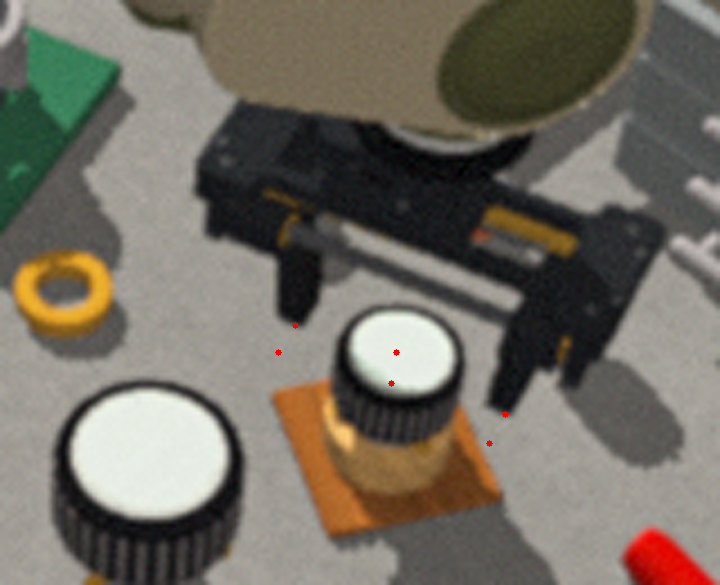

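```bash
python3 - <<'E'
from h import *
p=np.array([0.20947,0.50849,0.21606]);R=Rn.from_quat([.19415,.98097,0,0]).as_matrix()
P=[p+R@[x,y,z] for z in(0,-.019) for y in(-.044,-.0615,.044,.0615) for x in (-.009,.009)]
out=[]
for n,(u,v) in(("side",(0,60)),("top",(0,380))):
    I=cv2.resize(cv2.imread(f"pics/{n}0.png")[v:v+100,u:u+80],None,fx=5,fy=5,interpolation=2)
    q=(proj(n,P)-[u,v])*5; print(n,q.round().tolist())
    for i,a in enumerate(q): cv2.circle(I,tuple(int(t) for t in a),2,(0,0,255) if i<8 else (0,255,255),-1)
    out.append(I)
cv2.imwrite("pics/c5.png",np.hstack(out))
E
```

```text
side [[247.0, 494.0], [200.0, 504.0], [250.0, 521.0], [202.0, 531.0], [232.0, 367.0], [187.0, 376.0], [229.0, 343.0], [184.0, 352.0], [231.0, 458.0], [183.0, 468.0], [234.0, 484.0], [186.0, 495.0], [217.0, 330.0], [171.0, 339.0], [214.0, 306.0], [169.0, 315.0]]
top [[208.0, 313.0], [186.0, 365.0], [256.0, 333.0], [233.0, 385.0], [-32.0, 215.0], [-54.0, 266.0], [-79.0, 195.0], [-102.0, 246.0], [183.0, 325.0], [160.0, 378.0], [231.0, 345.0], [209.0, 398.0], [-61.0, 225.0], [-84.0, 277.0], [-110.0, 205.0], [-133.0, 257.0]]
```

View pics/c5.png

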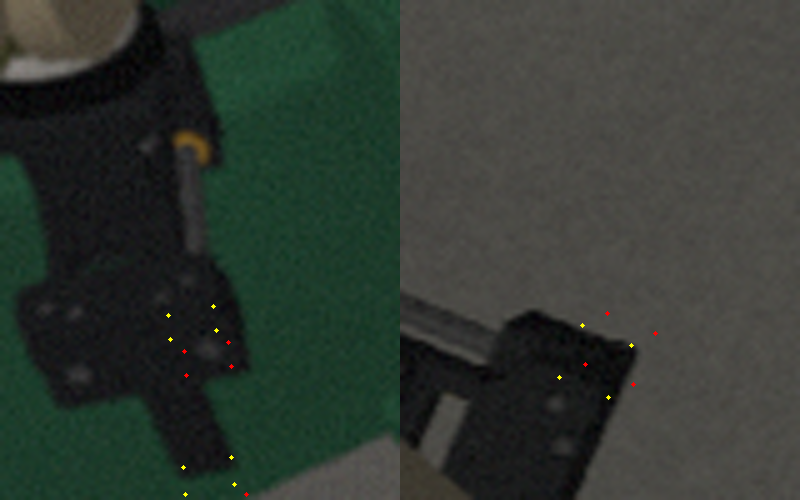

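```bash
python3 - <<'E'
from h import *
p=np.array([0.20947,0.50849,0.21606]);R=Rn.from_quat([.19415,.98097,0,0]).as_matrix()
for z in(-.064,-.1):
  P=[p+R@[x,-.0935,z] for x in(-.0375,.0375)]
  print(z,"side",((proj("side",P)-[0,60])*5).round().tolist(),"top",((proj("top",P)-[0,380])*5+[400,0]).round().tolist())
def tt(a,b): return R.T@(tri((a[0]/5,a[1]/5+60),((b[0]-400)/5,b[1]/5+380))-p)
print(tt((215,262),(637,350)),tt((248,370),(637,350)))
E
```

```text
-0.064 side [[280.0, 428.0], [69.0, 472.0]] top [[700.0, 328.0], [602.0, 557.0]]
-0.1 side [[249.0, 352.0], [33.0, 395.0]] top [[652.0, 353.0], [549.0, 592.0]]
[-0.04496505 -0.10071331 -0.14231666] [-0.03281269 -0.08495806 -0.08668757]
```

The gripper shows about 19 mm higher in the pictures than its reported TCP, both here and at the start pose. Lowering 19 mm with the fingers open is safe either way (88 mm around the 60 mm collar), so I'll do that and look again.

```bash
python3 -m handwheel '{"dr":[[0,0,0],[0,0,0],[0,0,0],[0,0,0],[0,0,0]],"dp":[[0,0,0.6],[0,0,0.6],[0,0,0.6],[0,0,0],[0,0,0]],"fingers":[8.81,8.81,8.81,8.81,8.81]}'
python3 - <<'E'
from h import *
s=read_state();R=Rn.from_quat(s["tool_rot"]).as_matrix();p=s["tcp_pos"];print(p,s["contact_force"])
im=capture("side");cv2.imwrite("pics/side3.png",im[:,:,::-1]);I=cv2.resize(im[220:330,320:460,::-1],None,fx=5.5,fy=5.5,interpolation=2)
for z,c in((0,(0,0,255)),(-.019,(0,255,255))):
    P=[p+R@[x,y,z] for y in(-.044,-.0615,.044,.0615) for x in (-.009,.009)]
    for q in (proj("side",P)-[320,220])*5.5: cv2.circle(I,tuple(int(v) for v in q),2,c,-1)
cv2.imwrite("pics/c6.png",I)
E
```

```text
t: 5.53
tcp_pos: [0.5848, -0.1564, 0.0318]
tool_rot: [0.988, 0.153, -0.0, -0.0]
contact_force: [0.1, 0.7, -0.6]
width: 0.0883
gripper_force: 0.0
[ 0.58482593 -0.15639846  0.0317683 ] [ 0.08831748  0.72539871 -0.57019782]
```

View pics/c6.png

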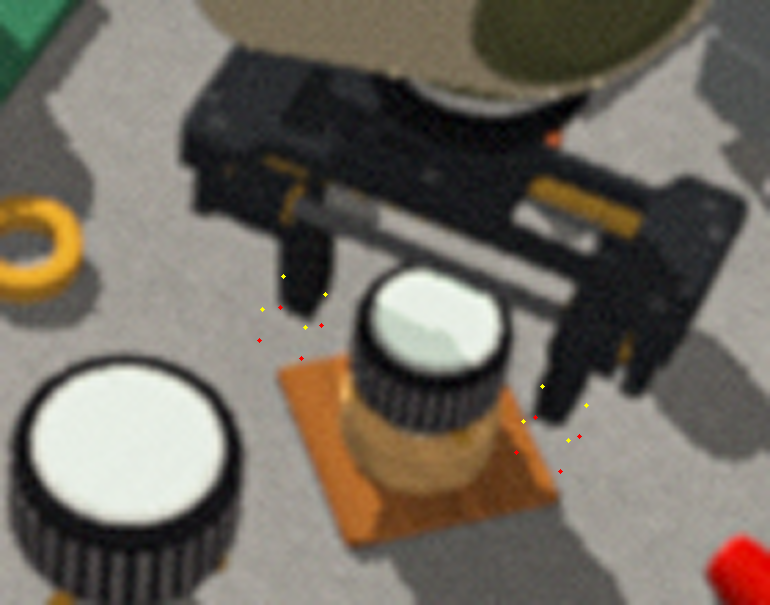

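```bash
for i in 1 2 3; do python3 -m handwheel '{"dr":[[0,0,0],[0,0,0],[0,0,0],[0,0,0],[0,0,0]],"dp":[[0,0,0],[0,0,0],[0,0,0],[0,0,0],[0,0,0]],"fingers":[5.4,5.4,5.4,5.4,5.4]}'; done
```

```text
t: 6.0
tcp_pos: [0.585, -0.1565, 0.0322]
tool_rot: [0.988, 0.153, 0.0, 0.0]
contact_force: [0.3, -0.8, -0.0]
width: 0.0575
gripper_force: 30.2
t: 6.42
tcp_pos: [0.585, -0.1565, 0.0323]
tool_rot: [0.988, 0.153, 0.0, 0.0]
contact_force: [-0.6, 0.0, 0.8]
width: 0.0573
gripper_force: 30.1
t: 6.83
tcp_pos: [0.585, -0.1565, 0.0322]
tool_rot: [0.988, 0.153, 0.0, 0.0]
contact_force: [-0.7, 0.4, 2.4]
width: 0.0571
gripper_force: 30.1
```

```bash
cat > look.py <<'E'
from fit import *
import sys
def head(tag,x,y,z):
    im=capture("side"); cv2.imwrite(f"pics/{tag}.png",im[:,:,::-1]); g=cv2.cvtColor(im,cv2.COLOR_RGB2GRAY).astype(np.float32)
    print("head",fit("side",g,x,y,z,((.018,.5),(.0265,-1)),.008))
E
python3 -c "
from look import *
head('s4',.586,-.157,.072)"
python3 -m handwheel '{"dr":[[0,0,0],[0,0,0],[0,0,0],[0,0,0],[0,0,0]],"dp":[[0,0,-1],[0,0,-2],[0,0,-2.5],[0,0,-2.5],[0,0,-2]],"fingers":[5.4,5.4,5.4,5.4,5.4]}'
python3 -m handwheel '{"dr":[[0,0,0],[0,0,0],[0,0,0],[0,0,0],[0,0,0]],"dp":[[0.43,-1.42,0],[0.87,-2.84,0],[0.87,-2.84,0],[0.87,-2.84,0],[0.87,-2.84,0]],"fingers":[5.4,5.4,5.4,5.4,5.4]}'
python3 -m handwheel '{"dr":[[0,0,0],[0,0,0],[0,0,0],[0,0,0],[0,0,0]],"dp":[[0.87,-2.84,0],[0.87,-2.84,0],[0.87,-2.84,0],[0.87,-2.84,0],[0.87,-2.84,0]],"fingers":[5.4,5.4,5.4,5.4,5.4]}'
python3 -m handwheel '{"dr":[[0,0,0],[0,0,0],[0,0,0],[0,0,0],[0,0,0]],"dp":[[0.44,-1.42,0],[0,0,0],[0,0,0],[0,0,0],[0,0,0]],"fingers":[5.4,5.4,5.4,5.4,5.4]}'
python3 -c "
from look import *
s=read_state();p=s['tcp_pos'];print(p,s['qpos'])
head('s5',p[0]+.001,p[1]-.0005,p[2]+.040)
print(go((.5815,.140,.1)))"
```

```text
head [(65.1, np.float64(0.586), np.float64(-0.157)), (65.2, np.float64(0.587), np.float64(-0.156)), (67.0, np.float64(0.587), np.float64(-0.157))]
t: 7.3
tcp_pos: [0.585, -0.1564, 0.1342]
tool_rot: [0.988, 0.153, 0.0, 0.0]
contact_force: [0.5, 0.8, -1.9]
width: 0.0574
gripper_force: 30.1
t: 7.72
tcp_pos: [0.5825, -0.0205, 0.131]
tool_rot: [0.988, 0.153, -0.001, -0.001]
contact_force: [0.5, 0.5, -1.5]
width: 0.0574
gripper_force: 30.1
t: 8.13
tcp_pos: [0.5807, 0.128, 0.1309]
tool_rot: [0.988, 0.153, -0.001, -0.0]
contact_force: [0.6, 0.5, -1.8]
width: 0.0572
gripper_force: 30.1
t: 8.55
tcp_pos: [0.5818, 0.1396, 0.1318]
tool_rot: [0.988, 0.152, -0.0, 0.0]
contact_force: [-0.7, -0.3, -2.1]
width: 0.0575
gripper_force: 30.1
[0.58180988 0.1396385  0.13178064] [ 3.79718296e-02  5.33923320e-01  1.29134130e+00 -1.86522949e-04
  1.31714018e+00  1.30265035e+00]
head [(58.1, np.float64(0.5838), np.float64(0.1401)), (58.8, np.float64(0.5828), np.float64(0.1391)), (60.2, np.float64(0.5828), np.float64(0.1401))]
['dp_cm', array([-0.03, -0.05,  3.19]), 'psi', np.float64(17.53), 'toolz', array([-4.e-04, -2.e-04, -1.e+00])]
```

```bash
python3 -m handwheel '{"dr":[[0,0,0],[0,0,0],[0,0,0],[0,0,0],[0,0,0]],"dp":[[0,-0.03,1],[0,0,1.5],[0,0,1],[0,0,0.5],[0,0,0.2]],"fingers":[5.4,5.4,5.4,5.4,5.4]}'
python3 -m handwheel '{"dr":[[0,0,0],[0,0,0],[0,0,0],[0,0,0],[0,0,0]],"dp":[[0,0,0.1],[0,0,0.1],[0,0,0.1],[0,0,0],[0,0,0]],"fingers":[5.4,5.4,5.4,5.4,5.4]}'
python3 -m handwheel '{"dr":[[0,0,0],[0,0,0],[0,0,0],[0,0,0],[0,0,0]],"dp":[[0,0,0.1],[0,0,0.1],[0,0,0.1],[0,0,0],[0,0,0]],"fingers":[5.4,5.4,5.4,5.4,5.4]}'
python3 -c "
from look import *
s=read_state();p=s['tcp_pos'];print(p,s['contact_force'],s['ft_torque'])
head('s6',.583,.1400,p[2]+.040)
print(go((.5815,.140,.1)))"
```

```text
t: 9.02
tcp_pos: [0.5815, 0.1405, 0.0888]
tool_rot: [0.988, 0.153, -0.001, -0.0]
contact_force: [-0.3, -0.1, -2.6]
width: 0.057
gripper_force: 30.1
t: 9.43
tcp_pos: [0.582, 0.1409, 0.0875]
tool_rot: [0.988, 0.153, 0.0, 0.0]
contact_force: [-0.0, -0.4, -1.9]
width: 0.0573
gripper_force: 30.1
t: 9.85
tcp_pos: [0.5819, 0.1408, 0.0841]
tool_rot: [0.988, 0.153, -0.0, -0.0]
contact_force: [0.2, 0.1, -1.5]
width: 0.0574
gripper_force: 30.1
[0.58186144 0.14081011 0.08409266] [ 0.23036287  0.06872343 -1.46990048] [-0.01025819  0.08694644  0.02693636]
head [(55.3, np.float64(0.583), np.float64(0.142)), (55.9, np.float64(0.582), np.float64(0.141)), (56.8, np.float64(0.583), np.float64(0.141))]
['dp_cm', array([-0.06,  0.07, -1.59]), 'psi', np.float64(17.61), 'toolz', array([ 0., -0., -1.])]
```

```bash
python3 -m handwheel '{"dr":[[0,0,0],[0,0,0],[0,0,0],[0,0,0],[0,0,0]],"dp":[[0,0,0.1],[0,0,0.1],[0,0,0.1],[0,0,0],[0,0,0]],"fingers":[5.4,5.4,5.4,5.4,5.4]}'
python3 -m handwheel '{"dr":[[0,0,0],[0,0,0],[0,0,0],[0,0,0],[0,0,0]],"dp":[[0,0,0.05],[0,0,0.05],[0,0,0.05],[0,0,0.05],[0,0,0]],"fingers":[5.4,5.4,5.4,5.4,5.4]}'
```

```text
t: 10.32
tcp_pos: [0.5819, 0.1408, 0.0811]
tool_rot: [0.988, 0.153, -0.0, -0.0]
contact_force: [0.7, -0.6, -2.7]
width: 0.0575
gripper_force: 30.1
t: 10.73
tcp_pos: [0.5819, 0.1407, 0.0791]
tool_rot: [0.988, 0.153, -0.0, 0.0]
contact_force: [0.4, -0.6, -2.0]
width: 0.0573
gripper_force: 30.1
```

```bash
for i in 1; do
python3 -m handwheel '{"dr":[[0,0,0],[0,0,0],[0,0,0],[0,0,0],[0,0,0]],"dp":[[0,0,0.05],[0,0,0.05],[0,0,0],[0,0,0],[0,0,0]],"fingers":[5.4,5.4,5.4,5.4,5.4]}'; done
python3 -m handwheel '{"dr":[[0,0,0],[0,0,0],[0,0,0],[0,0,0],[0,0,0]],"dp":[[0,0,0.05],[0,0,0.05],[0,0,0],[0,0,0],[0,0,0]],"fingers":[5.4,5.4,5.4,5.4,5.4]}'
```

```text
t: 11.15
tcp_pos: [0.582, 0.1408, 0.0782]
tool_rot: [0.988, 0.153, 0.0, 0.0]
contact_force: [0.2, -1.3, 0.1]
width: 0.0573
gripper_force: 30.1
t: 11.57
tcp_pos: [0.5822, 0.1408, 0.0781]
tool_rot: [0.988, 0.153, 0.001, 0.0]
contact_force: [-1.5, -1.2, 5.8]
width: 0.0573
gripper_force: 30.1
```

```bash
python3 -m handwheel '{"dr":[[0,0,0],[0,0,0],[0,0,0],[0,0,0],[0,0,0]],"dp":[[0,0,0.05],[0,0,0.05],[0,0,0],[0,0,0],[0,0,0]],"fingers":[5.4,5.4,5.4,5.4,5.4]}'
```

```text
t: 11.98
tcp_pos: [0.5823, 0.1409, 0.078]
tool_rot: [0.988, 0.153, 0.001, 0.0]
contact_force: [-3.5, -2.5, 12.9]
width: 0.0573
gripper_force: 30.1
```

```bash
python3 -m handwheel '{"dr":[[0,0,0],[0,0,-2],[0,0,-2],[0,0,-2],[0,0,0]],"dp":[[0,0,-0.12],[0,0,-0.01],[0,0,-0.01],[0,0,-0.01],[0,0,0]],"fingers":[5.4,5.4,5.4,5.4,5.4]}'
```

```text
t: 12.4
tcp_pos: [0.5824, 0.1408, 0.078]
tool_rot: [0.979, 0.205, 0.001, 0.0]
contact_force: [1.2, -1.0, 3.2]
width: 0.0572
gripper_force: 30.1
```

```bash
python3 -m handwheel '{"dr":[[0,0,-2],[0,0,-2],[0,0,-2],[0,0,0],[0,0,0]],"dp":[[0,0,-0.01],[0,0,-0.01],[0,0,-0.01],[0,0,0],[0,0,0]],"fingers":[5.4,5.4,5.4,5.4,5.4]}'
```

```text
t: 12.82
tcp_pos: [0.5818, 0.1408, 0.0777]
tool_rot: [0.967, 0.255, -0.0, 0.0]
contact_force: [0.9, -1.7, -1.9]
width: 0.0575
gripper_force: 30.1
```

```bash
python3 -m handwheel '{"dr":[[0,0,0],[0,0,0],[0,0,0],[0,0,0],[0,0,0]],"dp":[[0,0,0.05],[0,0,0.05],[0,0,0.05],[0,0,0],[0,0,0]],"fingers":[5.4,5.4,5.4,5.4,5.4]}'
```

```text
t: 13.23
tcp_pos: [0.5818, 0.1408, 0.0763]
tool_rot: [0.967, 0.255, -0.0, 0.0]
contact_force: [-0.6, -1.7, -2.5]
width: 0.057
gripper_force: 30.1
```

```bash
python3 -m handwheel '{"dr":[[0,0,0],[0,0,0],[0,0,0],[0,0,0],[0,0,0]],"dp":[[0,0,0.05],[0,0,0.05],[0,0,0],[0,0,0],[0,0,0]],"fingers":[5.4,5.4,5.4,5.4,5.4]}'
```

```text
t: 13.65
tcp_pos: [0.5819, 0.1408, 0.0754]
tool_rot: [0.967, 0.256, -0.0, 0.0]
contact_force: [0.8, -1.9, -1.9]
width: 0.0573
gripper_force: 30.1
```

```bash
python3 -m handwheel '{"dr":[[0,0,0],[0,0,0],[0,0,0],[0,0,0],[0,0,0]],"dp":[[0,0,0.05],[0,0,0.05],[0,0,0],[0,0,0],[0,0,0]],"fingers":[5.4,5.4,5.4,5.4,5.4]}'
```

```text
t: 14.07
tcp_pos: [0.582, 0.1408, 0.0747]
tool_rot: [0.967, 0.256, 0.0, 0.0]
contact_force: [-0.8, -1.6, 3.0]
width: 0.0576
gripper_force: 30.1
```

```bash
python3 -m handwheel '{"dr":[[0,0,0],[0,0,0],[0,0,0],[0,0,0],[0,0,0]],"dp":[[0,0,0.05],[0,0,0.03],[0,0,0],[0,0,0],[0,0,0]],"fingers":[5.4,5.4,5.4,5.4,5.4]}'
```

```text
t: 14.48
tcp_pos: [0.582, 0.1408, 0.0747]
tool_rot: [0.967, 0.256, 0.001, 0.0]
contact_force: [-2.5, -3.3, 8.4]
width: 0.0575
gripper_force: 30.1
```

```bash
python3 -m handwheel '{"dr":[[0,0,0],[0,0,-2],[0,0,-2],[0,0,-2],[0,0,0]],"dp":[[0,0,-0.08],[0,0,-0.01],[0,0,-0.01],[0,0,-0.01],[0,0,0]],"fingers":[5.4,5.4,5.4,5.4,5.4]}'
```

```text
t: 14.9
tcp_pos: [0.5822, 0.1408, 0.0747]
tool_rot: [0.952, 0.306, 0.0, 0.0]
contact_force: [1.3, -1.9, 0.5]
width: 0.0576
gripper_force: 30.1
```

```bash
python3 -m handwheel '{"dr":[[0,0,-2],[0,0,-2],[0,0,-2],[0,0,-2],[0,0,0]],"dp":[[0,0,-0.01],[0,0,-0.01],[0,0,-0.01],[0,0,-0.01],[0,0,0]],"fingers":[5.4,5.4,5.4,5.4,5.4]}'
```

```text
t: 15.32
tcp_pos: [0.5819, 0.1408, 0.0748]
tool_rot: [0.928, 0.372, -0.0, -0.0]
contact_force: [2.2, -2.6, -1.3]
width: 0.0575
gripper_force: 30.1
```

```bash
python3 -m handwheel '{"dr":[[0,0,0],[0,0,0],[0,0,0],[0,0,0],[0,0,0]],"dp":[[0,0,0.05],[0,0,0],[0,0,0],[0,0,0],[0,0,0]],"fingers":[5.4,5.4,5.4,5.4,5.4]}'
```

```text
t: 15.73
tcp_pos: [0.5819, 0.1408, 0.0747]
tool_rot: [0.929, 0.371, 0.0, 0.0]
contact_force: [0.1, -2.1, 1.1]
width: 0.0572
gripper_force: 30.1
```

```bash
python3 -m handwheel '{"dr":[[0,0,-2],[0,0,-2],[0,0,-2],[0,0,-2],[0,0,0]],"dp":[[0,0,-0.005],[0,0,-0.005],[0,0,-0.005],[0,0,-0.005],[0,0,0]],"fingers":[5.4,5.4,5.4,5.4,5.4]}'
```

```text
t: 16.15
tcp_pos: [0.5821, 0.1408, 0.075]
tool_rot: [0.9, 0.436, 0.0, 0.0]
contact_force: [1.2, -1.6, 1.7]
width: 0.0571
gripper_force: 30.1
```

```bash
python3 -m handwheel '{"dr":[[0,0,-2],[0,0,-2],[0,0,-2],[0,0,-2],[0,0,0]],"dp":[[0,0,-0.01],[0,0,-0.01],[0,0,-0.01],[0,0,-0.01],[0,0,0]],"fingers":[5.4,5.4,5.4,5.4,5.4]}'
python3 -c "
from look import *
s=read_state();p=s['tcp_pos'];print(p,s['contact_force'],s['ft_torque'])
head('s7',.583,.1410,p[2]+.040)"
```

```text
t: 16.57
tcp_pos: [0.5821, 0.1408, 0.0755]
tool_rot: [0.868, 0.497, 0.0, 0.0]
contact_force: [0.6, -2.0, 3.5]
width: 0.057
gripper_force: 30.1
[0.58214777 0.14084858 0.07553866] [ 0.58966571 -2.04685269  3.50072484] [-0.39550421 -0.0777836   0.0321699 ]
head [(47.4, np.float64(0.582), np.float64(0.14)), (48.0, np.float64(0.583), np.float64(0.141)), (48.7, np.float64(0.583), np.float64(0.14))]
```

```bash
python3 -m handwheel '{"dr":[[0,0,-2],[0,0,-2],[0,0,-2],[0,0,-2],[0,0,0]],"dp":[[0,0,-0.015],[0,0,-0.015],[0,0,-0.01],[0,0,-0.01],[0,0,0]],"fingers":[5.4,5.4,5.4,5.4,5.4]}'
```

```text
t: 17.03
tcp_pos: [0.5821, 0.1409, 0.0759]
tool_rot: [0.831, 0.556, 0.0, 0.0]
contact_force: [1.1, -2.3, 2.5]
width: 0.0572
gripper_force: 30.1
```

```bash
python3 -m handwheel '{"dr":[[0,0,-2],[0,0,-2],[0,0,-2],[0,0,-2],[0,0,0]],"dp":[[0,0,-0.01],[0,0,-0.01],[0,0,-0.01],[0,0,-0.01],[0,0,0]],"fingers":[5.4,5.4,5.4,5.4,5.4]}'
```

```text
t: 17.45
tcp_pos: [0.5821, 0.1409, 0.0764]
tool_rot: [0.79, 0.613, 0.0, 0.0]
contact_force: [0.7, -1.3, 4.6]
width: 0.0574
gripper_force: 30.1
```

```bash
python3 -m handwheel '{"dr":[[0,0,-2],[0,0,-2],[0,0,-2],[0,0,-2],[0,0,0]],"dp":[[0,0,-0.01],[0,0,-0.01],[0,0,-0.01],[0,0,-0.01],[0,0,0]],"fingers":[5.4,5.4,5.4,5.4,5.4]}'
```

```text
t: 17.87
tcp_pos: [0.5821, 0.1409, 0.0768]
tool_rot: [0.746, 0.666, 0.0, 0.0]
contact_force: [1.0, -1.7, 4.0]
width: 0.0575
gripper_force: 30.1
```

```bash
cat > ok.py <<'E'
import sys
from rig import *
f=read_state()["contact_force"][2]; print("fz",round(f,1)); sys.exit(not 0<f<8)
E
python3 -m handwheel '{"dr":[[0,0,-2],[0,0,-2],[0,0,-2],[0,0,-2],[0,0,0]],"dp":[[0,0,-0.012],[0,0,-0.012],[0,0,-0.012],[0,0,-0.012],[0,0,0]],"fingers":[5.4,5.4,5.4,5.4,5.4]}' && python3 ok.py &&
python3 -m handwheel '{"dr":[[0,0,-2],[0,0,-2],[0,0,-2],[0,0,-2],[0,0,0]],"dp":[[0,0,-0.012],[0,0,-0.012],[0,0,-0.012],[0,0,-0.012],[0,0,0]],"fingers":[5.4,5.4,5.4,5.4,5.4]}' && python3 ok.py &&
python3 -m handwheel '{"dr":[[0,0,-2],[0,0,-2],[0,0,-2],[0,0,-2],[0,0,0]],"dp":[[0,0,-0.012],[0,0,-0.012],[0,0,-0.012],[0,0,-0.012],[0,0,0]],"fingers":[5.4,5.4,5.4,5.4,5.4]}' && python3 ok.py
```

```text
t: 18.28
tcp_pos: [0.5821, 0.1409, 0.0773]
tool_rot: [0.698, 0.716, 0.0, 0.0]
contact_force: [1.9, -0.3, 5.4]
width: 0.0573
gripper_force: 30.1
fz 5.4
t: 18.7
tcp_pos: [0.5821, 0.1409, 0.0777]
tool_rot: [0.646, 0.763, 0.0, 0.0]
contact_force: [1.7, -0.6, 4.5]
width: 0.0576
gripper_force: 30.1
fz 4.5
t: 19.12
tcp_pos: [0.582, 0.141, 0.078]
tool_rot: [0.591, 0.806, 0.0, 0.0]
contact_force: [1.4, -0.1, 3.1]
width: 0.057
gripper_force: 30.1
fz 3.1
```

```bash
python3 -m handwheel '{"dr":[[0,0,-2],[0,0,-2],[0,0,-1],[0,0,0],[0,0,0]],"dp":[[0,0,-0.006],[0,0,-0.006],[0,0,0],[0,0,0],[0,0,0]],"fingers":[5.4,5.4,5.4,5.4,5.4]}' && python3 ok.py &&
python3 -m handwheel '{"dr":[[0,0,-2],[0,0,-2],[0,0,-1],[0,0,0],[0,0,0]],"dp":[[0,0,-0.006],[0,0,-0.006],[0,0,0],[0,0,0],[0,0,0]],"fingers":[5.4,5.4,5.4,5.4,5.4]}' && python3 ok.py &&
python3 -m handwheel '{"dr":[[0,0,-2],[0,0,-2],[0,0,-1],[0,0,0],[0,0,0]],"dp":[[0,0,-0.006],[0,0,-0.006],[0,0,0],[0,0,0],[0,0,0]],"fingers":[5.4,5.4,5.4,5.4,5.4]}' && python3 ok.py
```

```text
t: 19.53
tcp_pos: [0.5818, 0.1409, 0.0779]
tool_rot: [0.556, 0.831, -0.0, -0.0]
contact_force: [2.9, -0.9, 1.7]
width: 0.0572
gripper_force: 30.1
fz 1.7
t: 19.95
tcp_pos: [0.5814, 0.1409, 0.0777]
tool_rot: [0.519, 0.855, -0.0, -0.001]
contact_force: [0.1, -1.2, -1.5]
width: 0.0572
gripper_force: 30.1
fz -1.5
```

```bash
python3 -m handwheel '{"dr":[[0,0,-1.5],[0,0,-1.5],[0,0,0],[0,0,0],[0,0,0]],"dp":[[0,0,0],[0,0,0],[0,0,0.05],[0,0,0.05],[0,0,0]],"fingers":[5.4,5.4,5.4,5.4,5.4]}'
```

```text
t: 20.37
tcp_pos: [0.5816, 0.1408, 0.0769]
tool_rot: [0.496, 0.868, -0.0, -0.0]
contact_force: [0.9, -0.9, -3.2]
width: 0.0577
gripper_force: 30.1
```

```bash
cat > free.py <<'E'
import sys
from rig import *
f=read_state()["contact_force"][2]; print("fz",round(f,1)); sys.exit(f>0.5)
E
python3 -m handwheel '{"dr":[[0,0,0],[0,0,0],[0,0,0],[0,0,0],[0,0,0]],"dp":[[0,0,0.05],[0,0,0.05],[0,0,0.05],[0,0,0],[0,0,0]],"fingers":[5.4,5.4,5.4,5.4,5.4]}' && python3 free.py &&
python3 -m handwheel '{"dr":[[0,0,0],[0,0,0],[0,0,0],[0,0,0],[0,0,0]],"dp":[[0,0,0.05],[0,0,0.05],[0,0,0.05],[0,0,0],[0,0,0]],"fingers":[5.4,5.4,5.4,5.4,5.4]}' && python3 free.py &&
python3 -m handwheel '{"dr":[[0,0,0],[0,0,0],[0,0,0],[0,0,0],[0,0,0]],"dp":[[0,0,0.05],[0,0,0.05],[0,0,0.05],[0,0,0],[0,0,0]],"fingers":[5.4,5.4,5.4,5.4,5.4]}' && python3 free.py &&
python3 -m handwheel '{"dr":[[0,0,0],[0,0,0],[0,0,0],[0,0,0],[0,0,0]],"dp":[[0,0,0.05],[0,0,0.05],[0,0,0.05],[0,0,0],[0,0,0]],"fingers":[5.4,5.4,5.4,5.4,5.4]}' && python3 free.py &&
python3 -m handwheel '{"dr":[[0,0,0],[0,0,0],[0,0,0],[0,0,0],[0,0,0]],"dp":[[0,0,0.05],[0,0,0.05],[0,0,0],[0,0,0],[0,0,0]],"fingers":[5.4,5.4,5.4,5.4,5.4]}' && python3 free.py
```

```text
t: 20.78
tcp_pos: [0.5818, 0.1409, 0.0756]
tool_rot: [0.495, 0.869, -0.0, -0.0]
contact_force: [-0.2, -0.5, -2.5]
width: 0.0571
gripper_force: 30.1
fz -2.5False
```

```bash
sed -i 's/sys.exit(f>0.5)/sys.exit(int(f>0.5))/' free.py
python3 -m handwheel '{"dr":[[0,0,0],[0,0,0],[0,0,0],[0,0,0],[0,0,0]],"dp":[[0,0,0.05],[0,0,0.05],[0,0,0.05],[0,0,0],[0,0,0]],"fingers":[5.4,5.4,5.4,5.4,5.4]}' && python3 free.py &&
python3 -m handwheel '{"dr":[[0,0,0],[0,0,0],[0,0,0],[0,0,0],[0,0,0]],"dp":[[0,0,0.05],[0,0,0.05],[0,0,0.05],[0,0,0],[0,0,0]],"fingers":[5.4,5.4,5.4,5.4,5.4]}' && python3 free.py &&
python3 -m handwheel '{"dr":[[0,0,0],[0,0,0],[0,0,0],[0,0,0],[0,0,0]],"dp":[[0,0,0.05],[0,0,0.05],[0,0,0.05],[0,0,0],[0,0,0]],"fingers":[5.4,5.4,5.4,5.4,5.4]}' && python3 free.py &&
python3 -m handwheel '{"dr":[[0,0,0],[0,0,0],[0,0,0],[0,0,0],[0,0,0]],"dp":[[0,0,0.05],[0,0,0.05],[0,0,0],[0,0,0],[0,0,0]],"fingers":[5.4,5.4,5.4,5.4,5.4]}' && python3 free.py &&
python3 -m handwheel '{"dr":[[0,0,0],[0,0,0],[0,0,0],[0,0,0],[0,0,0]],"dp":[[0,0,0.05],[0,0,0.05],[0,0,0],[0,0,0],[0,0,0]],"fingers":[5.4,5.4,5.4,5.4,5.4]}' && python3 free.py
```

```text
t: 21.2
tcp_pos: [0.5819, 0.1408, 0.0742]
tool_rot: [0.495, 0.869, -0.0, -0.0]
contact_force: [-0.6, 0.3, -2.5]
width: 0.0574
gripper_force: 30.1
fz -2.5
t: 21.62
tcp_pos: [0.5819, 0.1409, 0.0727]
tool_rot: [0.495, 0.869, -0.0, -0.0]
contact_force: [-0.7, -0.8, -2.8]
width: 0.0573
gripper_force: 30.1
fz -2.8
t: 22.03
tcp_pos: [0.5819, 0.1408, 0.0712]
tool_rot: [0.495, 0.869, -0.0, -0.0]
contact_force: [0.2, -2.2, -3.1]
width: 0.0572
gripper_force: 30.1
fz -3.1
t: 22.45
tcp_pos: [0.5819, 0.1408, 0.0702]
tool_rot: [0.495, 0.869, -0.0, -0.0]
contact_force: [-0.5, 0.1, -2.7]
width: 0.0577
gripper_force: 30.1
fz -2.7
t: 22.87
tcp_pos: [0.5819, 0.1408, 0.0693]
tool_rot: [0.495, 0.869, 0.0, 0.0]
contact_force: [-0.3, -0.2, -1.1]
width: 0.0574
gripper_force: 30.1
fz -1.1
```

```bash
cat > fwd.py <<'E'
import sys
from rig import *
s=read_state(); f=s["contact_force"]; print("tz",round(float(s["ft_torque"][2]),2)); sys.exit(int(f[2]>5 or abs(f[0])>6 or abs(f[1])>6))
E
python3 -m handwheel '{"dr":[[0,0,2],[0,0,2],[0,0,2],[0,0,2],[0,0,0]],"dp":[[0,0,0.01],[0,0,0.01],[0,0,0.01],[0,0,0.01],[0,0,0]],"fingers":[5.4,5.4,5.4,5.4,5.4]}' && python3 fwd.py &&
python3 -m handwheel '{"dr":[[0,0,2],[0,0,2],[0,0,2],[0,0,2],[0,0,0]],"dp":[[0,0,0.01],[0,0,0.01],[0,0,0.01],[0,0,0.01],[0,0,0]],"fingers":[5.4,5.4,5.4,5.4,5.4]}' && python3 fwd.py &&
python3 -m handwheel '{"dr":[[0,0,2],[0,0,2],[0,0,2],[0,0,2],[0,0,0]],"dp":[[0,0,0.012],[0,0,0.012],[0,0,0.012],[0,0,0.012],[0,0,0]],"fingers":[5.4,5.4,5.4,5.4,5.4]}' && python3 fwd.py
```

```text
t: 23.28
tcp_pos: [0.582, 0.1409, 0.0691]
tool_rot: [0.555, 0.832, 0.0, 0.0]
contact_force: [0.3, -0.9, 0.1]
width: 0.0576
gripper_force: 30.1
tz -0.06
t: 23.7
tcp_pos: [0.5821, 0.1408, 0.0686]
tool_rot: [0.612, 0.791, 0.0, 0.0]
contact_force: [-0.0, 0.2, 1.5]
width: 0.0574
gripper_force: 30.1
tz -0.07
t: 24.12
tcp_pos: [0.582, 0.1408, 0.0682]
tool_rot: [0.665, 0.747, 0.0, 0.0]
contact_force: [-0.4, -0.1, 1.4]
width: 0.0572
gripper_force: 30.1
tz -0.03
```

Following the thread down nicely, so I'll continue forward.

```bash
python3 -m handwheel '{"dr":[[0,0,2],[0,0,2],[0,0,2],[0,0,2],[0,0,0]],"dp":[[0,0,0.012],[0,0,0.012],[0,0,0.012],[0,0,0.012],[0,0,0]],"fingers":[5.4,5.4,5.4,5.4,5.4]}' && python3 fwd.py &&
python3 -m handwheel '{"dr":[[0,0,2],[0,0,2],[0,0,2],[0,0,2],[0,0,0]],"dp":[[0,0,0.012],[0,0,0.012],[0,0,0.012],[0,0,0.012],[0,0,0]],"fingers":[5.4,5.4,5.4,5.4,5.4]}' && python3 fwd.py &&
python3 -m handwheel '{"dr":[[0,0,2],[0,0,2],[0,0,2],[0,0,2],[0,0,0]],"dp":[[0,0,0.012],[0,0,0.012],[0,0,0.012],[0,0,0.012],[0,0,0]],"fingers":[5.4,5.4,5.4,5.4,5.4]}' && python3 fwd.py
```

```text
t: 24.53
tcp_pos: [0.582, 0.1408, 0.0677]
tool_rot: [0.715, 0.699, 0.0, 0.0]
contact_force: [-0.8, 0.1, 2.3]
width: 0.0575
gripper_force: 30.1
tz -0.06
t: 24.95
tcp_pos: [0.582, 0.1408, 0.0672]
tool_rot: [0.762, 0.647, 0.0, 0.0]
contact_force: [-1.3, -0.8, 2.1]
width: 0.0572
gripper_force: 30.1
tz 0.01
t: 25.37
tcp_pos: [0.5819, 0.1408, 0.0667]
tool_rot: [0.805, 0.593, 0.0, 0.0]
contact_force: [-1.5, -0.2, 2.9]
width: 0.0572
gripper_force: 30.1
tz -0.0
```

```bash
python3 -m handwheel '{"dr":[[0,0,2],[0,0,2],[0,0,2],[0,0,0],[0,0,0]],"dp":[[0,0,0.012],[0,0,0.012],[0,0,0.01],[0,0,0],[0,0,0]],"fingers":[5.4,5.4,5.4,5.4,5.4]}' && python3 fwd.py &&
python3 -m handwheel '{"dr":[[0,0,2],[0,0,2],[0,0,2],[0,0,0],[0,0,0]],"dp":[[0,0,0.01],[0,0,0.01],[0,0,0.01],[0,0,0],[0,0,0]],"fingers":[5.4,5.4,5.4,5.4,5.4]}' && python3 fwd.py
```

```text
t: 25.78
tcp_pos: [0.582, 0.1408, 0.0664]
tool_rot: [0.835, 0.55, 0.0, 0.0]
contact_force: [-0.9, -1.4, 4.6]
width: 0.0574
gripper_force: 30.1
tz -0.04
t: 26.2
tcp_pos: [0.5819, 0.1408, 0.0662]
tool_rot: [0.863, 0.506, 0.0, 0.0]
contact_force: [-2.0, -1.1, 5.1]
width: 0.0576
gripper_force: 30.1
tz -0.0
```

```bash
python3 -m handwheel '{"dr":[[0,0,2],[0,0,2],[0,0,2],[0,0,0],[0,0,0]],"dp":[[0,0,0],[0,0,0],[0,0,0],[0,0,0],[0,0,0]],"fingers":[5.4,5.4,5.4,5.4,5.4]}' && python3 fwd.py
```

```text
t: 26.62
tcp_pos: [0.5819, 0.1407, 0.0662]
tool_rot: [0.888, 0.46, 0.0, 0.0]
contact_force: [-2.4, -0.5, 5.0]
width: 0.0575
gripper_force: 30.1
tz 0.0
```

```bash
python3 -m handwheel '{"dr":[[0,0,2],[0,0,2],[0,0,0],[0,0,0],[0,0,0]],"dp":[[0,0,0],[0,0,0],[0,0,0],[0,0,-0.03],[0,0,0]],"fingers":[5.4,5.4,5.4,5.4,5.4]}' && python3 fwd.py &&
python3 -m handwheel '{"dr":[[0,0,0],[0,0,0],[0,0,0],[0,0,0],[0,0,0]],"dp":[[0,0,0],[0,0,0],[0,0,0],[0,0,0],[0,0,0]],"fingers":[8.8,8.8,8.8,8.8,8.8]}'
python3 - <<'E'
from look import *
p=read_state()["tcp_pos"]; head('s8',.583,.1405,.106)
I=cv2.imread("pics/s8.png"); cv2.imwrite("pics/c8.png",cv2.resize(I[150:260,230:380],None,fx=5,fy=5,interpolation=2))
E
```

```text
t: 27.03
tcp_pos: [0.5819, 0.1407, 0.0662]
tool_rot: [0.904, 0.428, -0.0, 0.0]
contact_force: [-2.4, -2.1, 3.5]
width: 0.0572
gripper_force: 30.1
tz 0.01
t: 27.45
tcp_pos: [0.5819, 0.1409, 0.066]
tool_rot: [0.904, 0.428, -0.0, -0.0]
contact_force: [-0.4, -0.2, 0.2]
width: 0.0872
gripper_force: 0.0
head [(42.7, np.float64(0.582), np.float64(0.1395)), (42.9, np.float64(0.582), np.float64(0.1405)), (44.6, np.float64(0.583), np.float64(0.1405))]
```

View pics/c8.png

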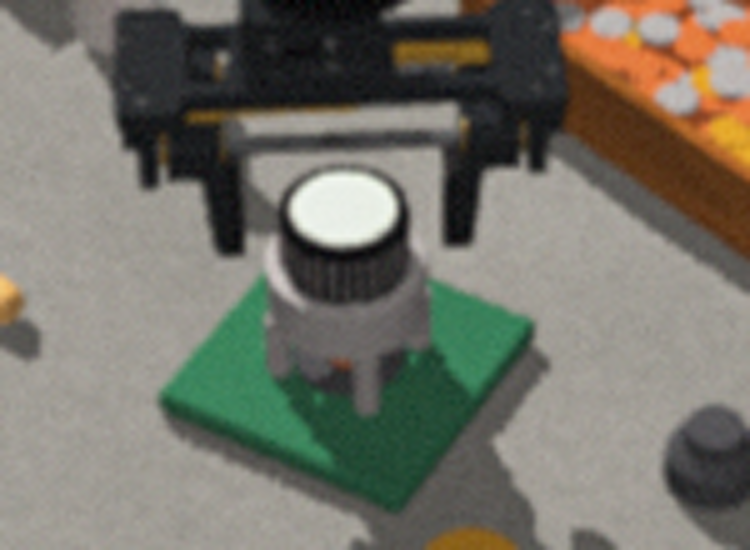

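The head (glass at side picture (299,192)) sits upright with its ring flush on the mount's rim, and the fingers stand clear on both sides. I'll retreat straight up and check the height.

```bash
python3 -m handwheel '{"dr":[[0,0,0],[0,0,0],[0,0,0],[0,0,0],[0,0,0]],"dp":[[0,0,-0.5],[0,0,-1.5],[0,0,-2],[0,0,-2],[0,0,-2]],"fingers":[8.8,8.8,8.8,8.8,8.8]}'
python3 -m handwheel '{"dr":[[0,0,0],[0,0,0],[0,0,0],[0,0,0],[0,0,0]],"dp":[[0,0,-3],[0,0,-3],[0,0,-1],[0,0,0],[0,0,0]],"fingers":[8.8,8.8,8.8,8.8,8.8]}'
python3 - <<'E'
from look import *
im=capture("side"); cv2.imwrite("pics/s9.png",im[:,:,::-1])
g=cv2.cvtColor(im,cv2.COLOR_RGB2GRAY).astype(np.float32)
for z in(.100,.103,.106,.109,.112): print(z,fit("side",g,.583,.1405,z,((.018,.5),(.0265,-1)),.008)[-1])
for a,b in(("s8","s9"),): print([glass(cv2.imread(f"pics/{k}.png"),(299,192)) for k in(a,b)])
I=im[150:260,230:380,::-1]; cv2.imwrite("pics/c9.png",cv2.resize(I,None,fx=5,fy=5,interpolation=2))
E
```

```text
t: 27.92
tcp_pos: [0.5818, 0.1408, 0.1475]
tool_rot: [0.904, 0.427, 0.0, 0.0]
contact_force: [0.1, 0.1, 0.6]
width: 0.0879
gripper_force: 0.0
t: 28.33
tcp_pos: [0.5816, 0.1408, 0.2154]
tool_rot: [0.904, 0.427, -0.0, -0.0]
contact_force: [-0.7, -0.1, 0.0]
width: 0.088
gripper_force: 0.0
0.1 (42.0, np.float64(0.587), np.float64(0.1455))
0.103 (43.4, np.float64(0.585), np.float64(0.1425))
0.106 (44.6, np.float64(0.583), np.float64(0.1405))
0.109 (44.9, np.float64(0.581), np.float64(0.1385))
0.112 (46.4, np.float64(0.579), np.float64(0.1355))
[(array([298.1399177 , 191.14814815]), np.int32(243)), (array([298.16115702, 191.2231405 ]), np.int32(242))]
```

View pics/c9.png

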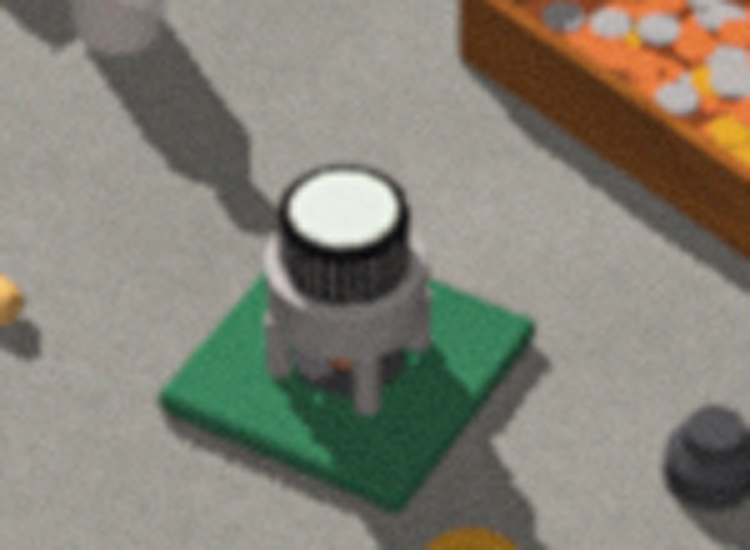

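The head did not move when the gripper left, and at rim height (glass at z = 0.106) the fit puts it at (0.583, 0.1405), right on the mount's axis. I'm handing it in.

```bash
python3 -c "
from rig import *
print(close_job())"
```

```text
the job is handed in; nothing more can be done
None
```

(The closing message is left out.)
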